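# Post a collar through the sprung gate of the drop box

### The job

Post the steel shaft collar into the drop box: with the gripper open, push the sprung flap open with one finger and, while that finger holds it open, push the collar along its lane with the other finger until it goes through the gate and drops into the pocket behind. Only push the collar: do not pinch or lift it; then come away so that the flap swings shut by itself, and leave the other things where they are.

Things in the scene. Friction and masses are not known exactly. Their poses are not given: they have to be found in the camera images.
- station: Grey drop box, screwed down. Origin on the bench, under the lane's middle in the gate plane; +x runs along the lane through the gate, +y left of the lane, z up. Deck: top 46 mm above the bench, x -168 to +3 mm (sheer edge, the pocket follows), y -86 to +94 mm. No roof anywhere, so fingers can come down and travel from above. Four screw ears stand 20 mm out at its sides.
- lane_start (a point): Robot-side end of the lane, on the deck's surface, middle of the lane (station x -163, y 0). The lane runs straight to the deck's edge, passing under the flap, between two white slippery nylon guide rails 5 mm high, 4 mm thick, 46 mm clear between them.
- gate_mid (a point): Middle of the lane at deck level (46 mm above the bench) in the gate plane, station x 0. Axes as the station's. Dark posts stand in the gate plane: hinge post at y +79 to +89 mm (top 98 mm above the bench), closing post at y -30 to -38 mm (top 94 mm); both 12 mm deep.
- pocket (a point): Centre of the floor of the open pocket behind the gate, where the collar must end. Floor 5 mm above the bench; inside x +3 to +118 mm, y -82 to +90 mm in the station's frame; walls 50 mm high above the bench, 4 mm thick.
- hinge (a point): The flap's upright hinge axis at deck level: station x 0, y +78 mm. Does not move with the flap.
- flap (a joint): Self-closing upright steel flap: 3 mm thick, 106 mm long from the hinge to station y -28 mm when shut, 54 to 90 mm above the bench. Value in rad: 0 shut, grows as its free end swings to station +x over the pocket, stops at 1.5. A damped spring shuts it in about 1 s: 0.03 N m when shut, 0.10 N m fully open.
- flap_push (a point): Point on the flap's robot-side face, 34 mm from the hinge axis, half-way up (72 mm above the bench); moves with the flap. Shut: station x -1.5, y +44 mm. A finger pushing to +x along y +44 mm keeps the flap well ahead of a collar that follows in the lane; it slips past the flap's end after about 100 mm of travel from the shut flap.
- collar_mid (a point): Centre (half-way up) of the steel shaft collar: flat ring, 42 mm outer diameter, 14 mm high, about 110 g, lying on the deck between the rails, its centre 75 to 120 mm before the gate. It drops over the deck's edge once its centre passes station x +3 mm. Fingertips 7 to 10 mm above the deck push it well and clear the rails and the pocket's walls.
- collar: The same collar; origin at the centre of its underside, z along its own axis.
- bush: Bystander: bronze bush, 28 mm diameter, 26 mm high, standing on the deck to the right of the lane; origin at the centre of its underside.
- nut: Bystander: hexagon nut, 34 x 30 x 16 mm, lying on the deck to the right of the lane; origin at the centre of its underside.
- roller_a: Bystander: black roller, 33 mm diameter, 38 mm high, on the bench to the left; origin at the centre of its underside.
- tape_measure: Bystander: tape measure, 60 x 70 x 36 mm, on the bench to the left; origin at the centre of its underside.
- bolt_m12: Bystander: black hexagon bolt, 68 x 22 x 20 mm, lying on the bench to the right; origin at the centre of its underside.
Mind the look-alikes: they are no part of the job. What is shaped like the collar but green is not meant.

How it is judged:
By the outcome, as a careful person would: the job done as asked, in the order asked, and still so for the second after the job is handed in, with the robot touching nothing.
It also fails if it takes over 42 s, if anything falls off the work surface, if the arm or the gripper's body presses on something with over 40 N, if the wrist force passes 120 N, or if a joint passes its speed limit or range.

### The arm

A 6-joint arm with a two-finger parallel gripper is mounted at the origin on a cart in front of the work surface, level with it; the furniture and walls round the work are solid. World frame = base frame: x ahead of the robot, y to its left, z up, the work surface at z = 0. Lengths are in m, angles in degrees, forces in N, time in s.
With the tool pointing down it reaches from about 0.35 to 0.95 m from the base axis. Payload 17.4 kg.
Tool frame: the origin (TCP) lies at the very end of the fingers, on their centre line; the grasp point (between the pads) lies 19 mm behind it; z points along the fingers, y is the line along which they close (so a half turn about z gives the same grasp; the last joint's range is limited). The gripper opens to 93 mm and grips with 3 to 60 N. Pads are 15 mm wide; open, the fingers measure 128 mm over their backs; the gripper's body (75 mm by 188 mm) begins 65 mm behind the grasp point.
Start: joints at [-66.051, 6.646, 82.598, -0, 90.757, -2.166], TCP at [0.297, -0.606, 0.182] pointing down, gripper open.
Joint ranges: [-162.19, 162.19], [-47.58, 125.68], [4.15, 143.07], [-65.23, 245.23], [0.69, 171.88], [-170.13, 170.13]. Speed limits (degrees/s): [108.29, 108.29, 127.2, 180, 180, 180].

### API

Orientations are given as a 3x3 rotation matrix whose columns are the frame's x, y, z axes.
In Python, from station import monitor, eyes, r gives the robot as it stands.
- The arm moves only by the tool jog_arm, never from a script. Its argument "commands" is a list of rows, each a list of 7 numbers: the shift along the tool's x, y, z in cm, then the turn, a rotation vector about the tool's x, y, z in rad, then the opening, from 0 (shut) to 1 (fully open). In form: [[x, y, z, ax, ay, az, fingers], ...]. A call has 1 to 12 rows; each row is the pose to reach, as a shift and turn from the pose commanded when the call began, along the tool's axes at that moment; what a row does not reach only later rows make up. A row lasts 1/10 s, in which the tool goes at most 50 mm and 8.59 degrees, less where a joint would pass 70% of its speed; a pose out of reach is approached as far as the arm can. A call with a gripper value outside its range is refused whole. The fingers move at their own pace and stop on an object; "force" is the grip in N (left out, the last holds). Time passes only in rows, so rows that repeat a pose let the fingers close. It gives the time, the measured TCP pose, the force, the opening and the grip force at its end, in the units of the state.
- monitor.sense(): the state, without advancing time (a new reading comes with each control period).
- eyes.snapshot(name): name is "scene" or "top"; returns a dict with "img" (400x640x3 uint8, red, green, blue), "z_map" (400x640 float32, m along the optical axis (not along the pixel's ray), 0 where there is no reading), "fx", "fy", "cx", "cy" (pixels), "eye" and "attitude" of the camera in the world. Camera axes: x right, y down, z forward; pixel columns grow to the right and rows downward; lengths in m; the calibration is good to about 2 mm. A picture is of the moment at which its call begins.
- r.close_job(): hands the job in; it is judged then, once.
The state is a dict: "clock": time; "q": joint angles; "joint_velocities": joint speeds; "effort": joint torques, N m; "ee_pos": TCP position; "eef_rot": TCP orientation; "wrist_force": force on the tool from outside, world axes, zero at the start; "moment": the same for the moment, N m; "opening": finger opening in m; "finger_force": force on a finger pad.
Only numpy, scipy, OpenCV 4.12 (cv2) and the standard library are available. Lean on these libraries where they do the work, as an engineer would, in place of code of your own. Each camera call takes 0.05 s, during which the arm holds its last target. There are 200 camera calls.

## Working session

There is one attempt and no reset: what is moved stays moved. The work goes in short steps, Python scripts to look and compute and a tool call to move; the robot and the scene stay as the last step left them, time stands still between calls to the robot, and variables do not carry over. Pictures are saved under pics/ and viewed, at most 10 in all, crops included, and the job is handed in when it is done.

Besides the shell and the picture viewer there is one more tool, called after "Call:" as name(argument=value, ...) on one line, values as JSON. jog_arm: Moves the arm, as the interface text tells. Its arguments: {"type":"object","properties":{"commands":{"type":"array","items":{"type":"array","items":{"type":"number"}}},"force":{"type":"number"}},"required":["commands"]}

```bash
mkdir -p pics; cat > h.py <<'E'
import numpy as np, cv2
from station import monitor, eyes, r
def cloud(s):
    z=s["z_map"]; v,u=np.mgrid[:400,:640]
    p=np.stack([(u-s["cx"])/s["fx"]*z,(v-s["cy"])/s["fy"]*z,z],-1)
    return p@np.array(s["attitude"]).T+np.array(s["eye"])
E
python3 - <<'E'
from h import *
for n in("top","scene"):
    s=eyes.snapshot(n); cv2.imwrite(f"pics/{n}0.png",s["img"][...,::-1]); np.savez(n+"0.npz",**s)
    print(n,s["eye"],s["fx"],np.round(s["attitude"],3).tolist())
st=monitor.sense(); print(st["clock"],st["ee_pos"],np.round(st["eef_rot"],3).tolist(),st["opening"])
E
```

```text
top [0.3464272  0.13408637 0.91790354] 380.76409646898065 [[0.121, -0.966, 0.23], [-0.993, -0.116, 0.034], [-0.006, -0.232, -0.973]]
scene [0.175395   0.90762076 0.57692347] 432.9691097634484 [[-0.899, -0.222, 0.379], [-0.439, 0.453, -0.776], [0.001, -0.864, -0.504]]
0.1 [ 0.2970413  -0.60588388  0.18149117] [[0.898, 0.44, -0.0], [0.44, -0.898, 0.001], [0.0, -0.001, -1.0]] 0.09318037593815078
```

View pics/top0.png

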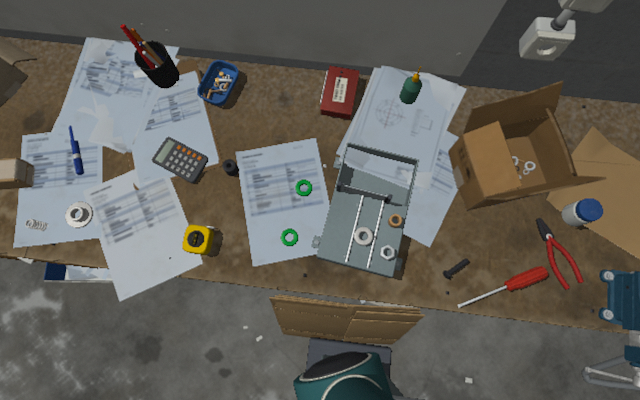

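View pics/scene0.png

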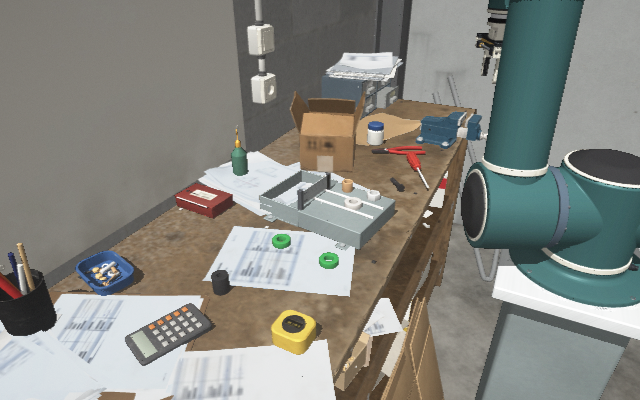

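The top view shows the drop box around (367,210). The candidate rings are:
- **Steel ring in the lane:** (363,236)
- **Hexagon nut on the deck:** (388,253)
- **Two green rings on the paper:** (304,187) and (290,237)
- **Loose silver ring, far left on the bench:** (79,214)

The ring at (363,236) fits, because it is steel and lies on the deck between the rails. I'll measure it and check it in a crop.

```bash
python3 - <<'E'
from h import *
s=dict(np.load("top0.npz")); P=cloud(s); img=s["img"].astype(int)
sub=np.zeros((400,640),bool); sub[135:290,300:430]=1
m=sub&(P[...,2]>.036)&(P[...,2]<.056)
n,l,st,_=cv2.connectedComponentsWithStats(m.astype(np.uint8)); k=1+st[1:,4].argmax(); m=l==k
rect=cv2.minAreaRect((P[m][:,:2]*1000).astype(np.float32)); print("rect",rect, "deck z",np.median(P[m][:,2]), st[k])
print("corners",np.round(cv2.boxPoints(rect),1).tolist())
# rails
w=m&(img.min(-1)>175)
n,l,st,_=cv2.connectedComponentsWithStats(w.astype(np.uint8),connectivity=8)
for k in range(1,n):
    if st[k,4]>12:
        q=P[l==k]*1000; f=cv2.fitLine(q[:,:2].astype(np.float32),cv2.DIST_HUBER,0,.01,.01).ravel()
        print(k,st[k],"mean",q.mean(0).round(1),"dir",np.degrees(np.arctan2(f[1],f[0])).round(2),"rect",np.round(cv2.minAreaRect(q[:,:2].astype(np.float32))[0],1),cv2.minAreaRect(q[:,:2].astype(np.float32))[1])
t=sub&(P[...,2]>.065)
n,l,st,c=cv2.connectedComponentsWithStats(t.astype(np.uint8))
for k in range(1,n):
    if st[k,4]>3: q=P[l==k]*1000; print("tall",st[k],q.mean(0).round(1),q.min(0).round(),q.max(0).round())
c=cv2.resize(s["img"][135:290,300:440,::-1],None,fx=5,fy=5,interpolation=cv2.INTER_CUBIC)[:, :]
c=cv2.resize(c,(540,598)); cv2.imwrite("pics/crop1.png",c)
E
```

```text
rect ((565.015869140625, 55.891353607177734), (180.09176635742188, 290.8646240234375), 81.82847595214844) deck z 0.04519087203801542 [ 316  142  103  135 5467]
corners [[408.29998779296875, -12.600000381469727], [696.2000122070312, -53.900001525878906], [721.7999877929688, 124.4000015258789], [433.8999938964844, 165.6999969482422]]
1 [358 196   5  15  23] mean [568.3  76.4  50.4] dir -8.47 rect [568.6  76.4] (2.9438090324401855, 34.620521545410156)
2 [379 201   4  15  21] mean [561.4  27.1  49.7] dir -6.15 rect [562.2  27. ] (3.304353713989258, 34.514766693115234)
3 [347 212  12  42  60] mean [497.2  86.6  50. ] dir -8.46 rect [497.6  86.5] (3.0727314949035645, 98.72623443603516)
4 [374 217   6  19  28] mean [519.2  33.   49.6] dir -8.61 rect [519.5  32.9] (2.97525691986084, 44.12721252441406)
6 [367 241   7  27  40] mean [452.5  42.6  50.2] dir -8.26 rect [452.8  42.6] (3.4630889892578125, 61.64620590209961)
tall [336 180  57  22 272] [588.1  74.4  86.1] [346.  12.  65.] [604. 137. 918.]
tall [389 214  13  12  80] [534.9  -4.1  70.5] [522. -18.  65.] [548.   9.  74.]
```

View pics/crop1.png

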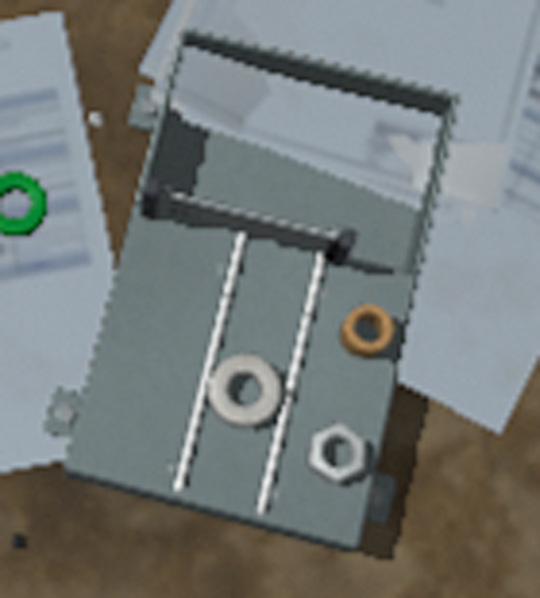

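The crop confirms it: the steel ring sits between the white rails, with the bush and nut to its right and the flap shut. The box rectangle measures 180 x 291 mm against the expected 180 x 290. The rails come out at y +24.8 and -25.0, where ±25 is expected. Next I'll locate the collar and the moves.

```bash
cat >> h.py <<'E'
from scipy.spatial.transform import Rotation as Ro
a=np.radians(-8.3); O=np.array([.5872,.0486]); RS=np.array([[np.cos(a),-np.sin(a)],[np.sin(a),np.cos(a)]])
toS=lambda p:(np.asarray(p)[...,:2]-O)@RS
toW=lambda p:O+RS@np.asarray(p)
def tool(target,yaw_deg):
    "shift in tool axes (cm) and turn from current pose; yaw of tool y axis in station frame"
    s=monitor.sense(); R=np.array(s["eef_rot"]); y=np.radians(yaw_deg)+a
    ty=np.array([np.cos(y),np.sin(y),0]); tz=np.array([0,0,-1.]); T=np.c_[np.cross(ty,tz),ty,tz]
    print("t",s["clock"],"shift cm",(R.T@(np.array(target)-s["ee_pos"])*100).round(2),"turn",Ro.from_matrix(R.T@T).as_rotvec().round(3))
E
python3 - <<'E'
from h import *
for n in("top","scene"):
    s=dict(np.load(n+"0.npz")); P=cloud(s); S=toS(P)*1000
    m=(abs(S[...,1])<22.5)&(S[...,0]>-160)&(S[...,0]<-20)&(P[...,2]>.0545)&(P[...,2]<.066)
    q=S[m]; c,rad=cv2.minEnclosingCircle(q.astype(np.float32)); print(n,m.sum(),"collar",np.round(c,1),round(rad,1),"z",np.median(P[m][:,2]),q.min(0),q.max(0))
    t=(S[...,0]>-12)&(S[...,0]<12)&(S[...,1]>-40)&(S[...,1]<92)&(P[...,2]>.07)&(P[...,2]<.11); print("gate",t.sum(),S[t].mean(0).round(1),S[t].min(0).round(),S[t].max(0).round())
cx=float(c[0])
E
```

```text
top 203 collar [-96.3   1.3] 20.9 z 0.05894498746354271 [-117.13329635  -19.03833354] [-76.30721814  21.6776182 ]
gate 242 [-1.8 26.2] [ -7. -37.] [ 5. 89.]
scene 114 collar [-94.5   3.7] 22.4 z 0.05777065171064105 [-116.82247111  -17.92189974] [-75.3550065   22.39159113]
gate 278 [-0.7 33. ] [ -8. -37.] [ 7. 92.]
```

```bash
python3 - <<'E'
from h import *
for z in(.19,.055):
    w=toW([-.0865,.023]); print(w); tool([*w,z],23.6)
E
```

```text
[0.50492621 0.0838459 ]
t 0.1 shift cm [ 49.03 -52.78  -0.79] turn [-1.000e-03 -1.000e-03 -1.382e+00]
[0.50492621 0.0838459 ]
t 0.1 shift cm [ 49.03 -52.77  12.71] turn [-1.000e-03 -1.000e-03 -1.382e+00]
```

Call:
jog_arm(commands=[[3,-4,-3,0,0,-0.1,1],[7,-8,-4,0,0,-0.22,1],[11,-12,-4,0,0,-0.34,1],[15,-16,-4,0,0,-0.46,1],[19,-20,-4,0,0,-0.58,1],[23,-24.5,-4,0,0,-0.7,1],[27,-29,-4,0,0,-0.82,1],[31,-33.5,-4,0,0,-0.94,1],[35,-38,-4,0,0,-1.06,1],[39,-42,-4,0,0,-1.18,1],[43,-46,-4,0,0,-1.28,1],[46,-49.5,-3,0,0,-1.36,1]])

```text
clock: 1.3
ee_pos: [0.4682, -0.0382, 0.2188]
eef_rot: [[-0.247, 0.969, 0.001], [0.969, 0.247, -0.0], [-0.0, 0.001, -1.0]]
wrist_force: [0.9, -0.2, -0.5]
opening: 0.0929
finger_force: 0.0
```

```bash
python3 - <<'E'
from h import *
s=monitor.sense(); print(s["q"],s["wrist_force"])
tool([*toW([-.0865,.023]),.12],23.6)
tool([*toW([-.0865,.023]),.055],23.6)
E
```

```text
[-7.77176043e+00 -1.99436953e+01  1.03572050e+02 -1.63595490e-03
  9.63128594e+01 -2.20432508e+01] [ 0.87816493 -0.21664428 -0.47179041]
t 1.3 shift cm [10.92  6.56  9.88] turn [ 0.001  0.    -0.018]
t 1.3 shift cm [10.93  6.55 16.38] turn [ 0.001  0.    -0.018]
```

Call:
jog_arm(commands=[[2,1,1,0,0,-0.01,1],[4,2.5,3,0,0,-0.018,1],[6,3.5,5,0,0,-0.018,1],[8,4.2,6.5,0,0,-0.018,1],[8,4.2,7.5,0,0,-0.018,1],[8,4.2,7.5,0,0,-0.018,1],[8,4.2,7.5,0,0,-0.018,1]])

```text
clock: 2.0
ee_pos: [0.4894, 0.0469, 0.1439]
eef_rot: [[-0.26, 0.966, 0.0], [0.966, 0.26, -0.0], [-0.0, 0.0, -1.0]]
wrist_force: [-0.2, 0.1, 0.5]
opening: 0.0929
finger_force: 0.0
```

```bash
python3 - <<'E'
from h import *
tool([*toW([-.0865,.023]),.12],23.6)
tool([*toW([-.0865,.023]),.055],23.6)
E
```

```text
t 2.0 shift cm [3.16 2.46 2.39] turn [ 0.     0.    -0.004]
t 2.0 shift cm [3.17 2.46 8.89] turn [ 0.     0.    -0.004]
```

Call:
jog_arm(commands=[[1.5,1.2,1,0,0,-0.003,1],[3,2.3,2,0,0,-0.003,1],[3,2.4,2.3,0,0,-0.003,1],[3,2.4,2.3,0,0,-0.003,1],[3,2.4,2.3,0,0,-0.003,1]])

```text
clock: 2.5
ee_pos: [0.5048, 0.0819, 0.1212]
eef_rot: [[-0.262, 0.965, 0.001], [0.965, 0.262, -0.0], [-0.0, 0.001, -1.0]]
wrist_force: [0.0, -0.2, -0.4]
opening: 0.0931
finger_force: 0.0
```

```bash
python3 - <<'E'
from h import *
tool([*toW([-.0865,.023]),.055],23.6)
s=eyes.snapshot("top"); P=cloud(s); S=toS(P)*1000
c=cv2.resize(s["img"][135:290,300:440,::-1],(540,598),interpolation=cv2.INTER_CUBIC); cv2.imwrite("pics/crop2.png",c)
s=eyes.snapshot("scene"); cv2.imwrite("pics/sc2.png",cv2.resize(s["img"][120:270,240:440,::-1],(800,600),interpolation=cv2.INTER_CUBIC))
E
```

```text
t 2.5 shift cm [0.19 0.05 6.62] turn [ 0.001  0.    -0.002]
```

View pics/sc2.png

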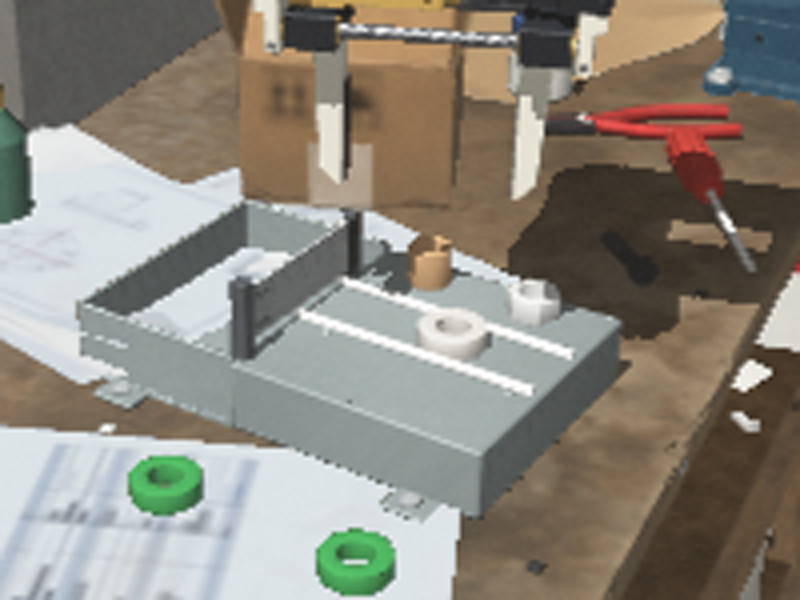

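The fingers show side by side at (330,150) and (525,150) with bevelled backs. Both are clear above the deck, and the collar is at (452,335) between the rails. I'll go down now.

Call:
jog_arm(commands=[[0.2,0,2,0,0,0,1],[0.2,0,4,0,0,0,1],[0.2,0,5.5,0,0,0,1],[0.2,0,6.3,0,0,0,1],[0.2,0,6.6,0,0,0,1],[0.2,0,6.6,0,0,0,1],[0.2,0,6.6,0,0,0,1]])

```text
clock: 3.3
ee_pos: [0.5046, 0.0847, 0.0552]
eef_rot: [[-0.263, 0.965, 0.001], [0.965, 0.263, 0.0], [-0.0, 0.001, -1.0]]
wrist_force: [-0.4, 0.0, -0.3]
opening: 0.093
finger_force: 0.0
```

```bash
python3 - <<'E'
from h import *
s=monitor.sense(); print(toS(s["ee_pos"]))
for x in(-.0865,-.04,.03): tool([*toW([x,.023]),.0545],23.6)
s=eyes.snapshot("scene"); cv2.imwrite("pics/sc3.png",cv2.resize(s["img"][120:270,240:440,::-1],(800,600),interpolation=cv2.INTER_CUBIC))
E
```

```text
[-0.08698232  0.02378776]
t 3.3 shift cm [-0.09  0.01  0.07] turn [ 0.001  0.    -0.001]
t 3.3 shift cm [-1.95  4.28  0.07] turn [ 0.001  0.    -0.001]
t 3.3 shift cm [-4.74 10.69  0.08] turn [ 0.001  0.    -0.001]
```

View pics/sc3.png

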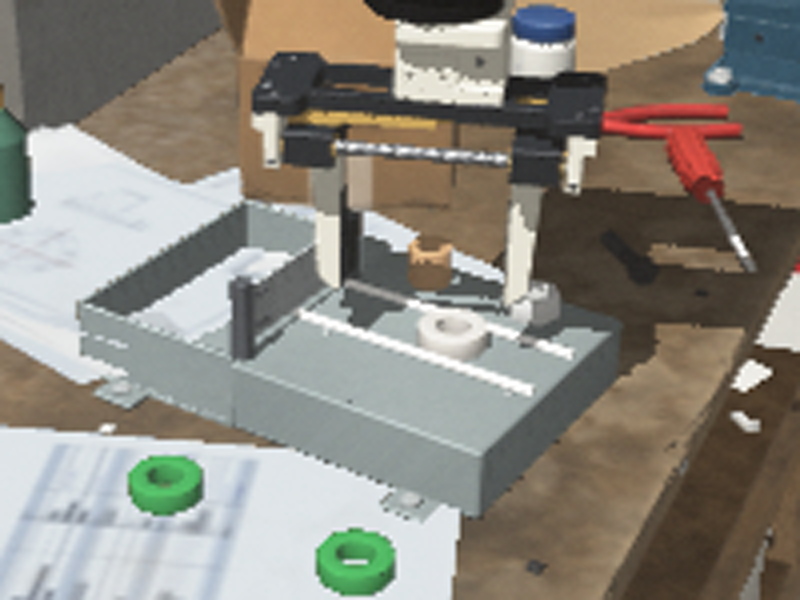

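The fingertips, at (330,285) and (515,305), look about 50 px off from where I expected them. I'll measure them by depth before moving on.

```bash
python3 - <<'E'
from h import *
for n in("scene","top"):
    s=eyes.snapshot(n); P=cloud(s); S=toS(P)*1000; Z=P[...,2]*1000
    e=monitor.sense()["ee_pos"]
    near=np.hypot(P[...,0]-e[0],P[...,1]-e[1])<.12
    for lo in range(55,135,10):
        m=near&(Z>lo)&(Z<lo+10)
        nn,l,st,c=cv2.connectedComponentsWithStats(m.astype(np.uint8))
        print(n,lo,[(c[k].round().tolist(),int(st[k,4]),S[l==k].mean(0).round().tolist(),S[l==k].min(0).round().tolist(),S[l==k].max(0).round().tolist()) for k in range(1,nn) if st[k,4]>8])
    A=np.array(s["attitude"])
    for sgn in(-1,1):
        p=np.array([*toW(np.array([-.087,.0238])+sgn*.055*np.array([.916,.4])),.055]); q=A.T@(p-s["eye"]); print("predict",s["fx"]*q[0]/q[2]+s["cx"],s["fy"]*q[1]/q[2]+s["cy"])
cv2.imwrite("pics/top4.png",cv2.resize(s["img"][135:290,300:440,::-1],(540,598),interpolation=cv2.INTER_CUBIC))
E
```

```text
scene 55 [([328.0, 185.0], 10, [-4.0, -26.0], [-6.0, -32.0], [-2.0, -20.0]), ([347.0, 186.0], 37, [-46.0, -48.0], [-56.0, -61.0], [-31.0, -42.0]), ([309.0, 197.0], 82, [-1.0, 51.0], [-6.0, -2.0], [5.0, 93.0]), ([374.0, 194.0], 52, [-121.0, -56.0], [-133.0, -72.0], [-109.0, -42.0]), ([353.0, 201.0], 117, [-96.0, 5.0], [-116.0, -21.0], [-74.0, 25.0])]
scene 65 [([328.0, 182.0], 12, [-4.0, -26.0], [-7.0, -35.0], [-1.0, -21.0]), ([347.0, 182.0], 52, [-43.0, -57.0], [-57.0, -72.0], [-29.0, -42.0]), ([308.0, 195.0], 76, [-1.0, 57.0], [-6.0, 8.0], [5.0, 93.0])]
scene 75 [([328.0, 178.0], 16, [-4.0, -28.0], [-6.0, -37.0], [-2.0, -22.0]), ([308.0, 191.0], 82, [-1.0, 55.0], [-7.0, 12.0], [4.0, 92.0])]
scene 85 [([328.0, 174.0], 14, [-2.0, -29.0], [-6.0, -36.0], [3.0, -21.0]), ([305.0, 189.0], 58, [-0.0, 66.0], [-6.0, 13.0], [7.0, 93.0])]
scene 95 [([323.0, 187.0], 28, [-41.0, 53.0], [-47.0, 39.0], [-33.0, 58.0]), ([368.0, 192.0], 20, [-138.0, 12.0], [-144.0, 8.0], [-133.0, 15.0])]
scene 105 [([323.0, 183.0], 31, [-40.0, 52.0], [-46.0, 40.0], [-33.0, 58.0]), ([369.0, 188.0], 26, [-139.0, 12.0],
[... 169 characters left out ...]
.0, 16.0])]
scene 125 [([322.0, 176.0], 32, [-40.0, 53.0], [-46.0, 41.0], [-32.0, 59.0]), ([370.0, 180.0], 29, [-140.0, 12.0], [-147.0, 8.0], [-131.0, 16.0])]
predict 368.9076399668048 206.793949692581
predict 322.8694818156231 202.37774817829683
top 55 [([392.0, 225.0], 10, [-56.0, -58.0], [-57.0, -68.0], [-53.0, -50.0]), ([364.0, 240.0], 19, [-106.0, -5.0], [-113.0, -19.0], [-100.0, 11.0]), ([390.0, 250.0], 57, [-114.0, -65.0], [-132.0, -75.0], [-101.0, -50.0])]
top 65 [([395.0, 224.0], 23, [-54.0, -61.0], [-57.0, -70.0], [-50.0, -51.0])]
top 75 []
top 85 []
top 95 []
top 105 []
top 115 []
top 125 []
predict 357.9590152062481 252.75063124623776
predict 350.06308524383695 205.97887351292144
```

View pics/top4.png

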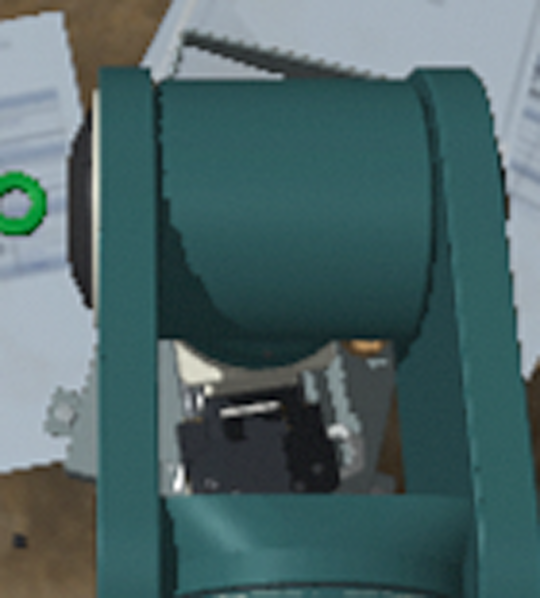

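```bash
python3 - <<'E'
from h import *
s=eyes.snapshot("scene"); P=cloud(s); S=toS(P)*1000; Z=P[...,2]*1000
for u in (321,323,325,366,368,370):
    print(u,[(v,*S[v,u].round().astype(int).tolist(),int(Z[v,u]),s["img"][v,u].tolist()) for v in range(184,210,2)])
print(monitor.sense()["ee_pos"], monitor.sense()["q"])
E
```

```text
321 [(184, -39, 58, 110, [231, 229, 216]), (186, -38, 57, 104, [230, 227, 213]), (188, -36, 54, 97, [231, 228, 215]), (190, 0, -1, 56, [182, 179, 170]), (192, 47, -70, 4, [166, 178, 175]), (194, 1, -2, 43, [108, 116, 113]), (196, -6, 9, 45, [169, 180, 178]), (198, -12, 18, 45, [175, 184, 182]), (200, -20, 28, 47, [253, 253, 252]), (202, -21, 31, 43, [209, 214, 214]), (204, -28, 40, 44, [165, 177, 175]), (206, -31, 46, 43, [166, 177, 176]), (208, -38, 55, 44, [165, 175, 174])]
323 [(184, -41, 53, 109, [230, 228, 213]), (186, -41, 52, 103, [230, 228, 215]), (188, -42, 54, 99, [230, 228, 214]), (190, -41, 52, 93, [230, 227, 213]), (192, 4, -15, 43, [138, 142, 138]), (194, -3, -5, 44, [173, 184, 183]), (196, -8, 2, 42, [171, 182, 181]), (198, -14, 11, 43, [169, 180, 179]), (200, -25, 28, 49, [254, 254, 254]), (202, -26, 29, 44, [195, 199, 198]), (204, -30, 35, 43, [167, 179, 177]), (206, -38, 47, 45, [167, 178, 176]), (208, -41, 52, 44, [166, 175, 176])]
325 [(184, -47, 53, 110, [63, 62, 62]), (186, -45, 50, 103, [52, 51, 51]), (188, -46, 52, 99, [49, 48, 49]), (190, -47, 53, 95, [71, 70
[... 1291 characters left out ...]
42, [167, 178, 174]), (208, -130, -9, 43, [166, 177, 175])]
370 [(184, -140, 10, 120, [230, 227, 213]), (186, -141, 11, 115, [231, 228, 214]), (188, -141, 11, 110, [230, 227, 213]), (190, -142, 12, 105, [231, 228, 215]), (192, -141, 8, 98, [232, 229, 216]), (194, -114, -46, 60, [175, 173, 164]), (196, -116, -42, 57, [231, 231, 229]), (198, -116, -44, 50, [215, 215, 212]), (200, -117, -43, 45, [187, 188, 185]), (202, -120, -38, 43, [157, 166, 166]), (204, -126, -25, 46, [162, 161, 155]), (206, -130, -19, 44, [85, 90, 88]), (208, -134, -11, 44, [164, 174, 173])]
[0.50442757 0.08475258 0.05493039] [ 6.67973511e+00 -1.04722311e+01  1.11239897e+02  4.34629305e-04
  7.91907658e+01 -8.56578768e+00]
```

The camera puts the visible fingertips at about z 92 mm, but the reported TCP is 55 mm. The xy positions agree. I'll go down in small steps and watch the wrist force, to see which height is right.

Call:
jog_arm(commands=[[0,0,0.3,0,0,0,1],[0,0,0.6,0,0,0,1],[0,0,0.75,0,0,0,1],[0,0,0.85,0,0,0,1],[0,0,0.95,0,0,0,1],[0,0,0.95,0,0,0,1]])

```text
clock: 4.1
ee_pos: [0.5042, 0.0847, 0.0448]
eef_rot: [[-0.263, 0.965, -0.0], [0.965, 0.263, 0.0], [0.0, -0.0, -1.0]]
wrist_force: [0.2, -0.1, 1.1]
opening: 0.093
finger_force: 0.0
```

Call:
jog_arm(commands=[[0,0,0.1,0,0,0,1],[0,0,0.2,0,0,0,1],[0,0,0.2,0,0,0,1]])

```text
clock: 4.4
ee_pos: [0.5041, 0.0847, 0.0428]
eef_rot: [[-0.263, 0.965, -0.0], [0.965, 0.263, 0.0], [0.0, -0.0, -1.0]]
wrist_force: [0.6, 0.8, -0.9]
opening: 0.093
finger_force: 0.0
```

There is no contact at a reported 43 mm, which is below the deck top. So the camera is right and the real tips are about 37 mm above the reported TCP. I'll continue down and measure the tips with the camera.

Call:
jog_arm(commands=[[0,0,0.4,0,0,0,1],[0,0,0.8,0,0,0,1],[0,0,1.2,0,0,0,1],[0,0,1.5,0,0,0,1],[0,0,1.7,0,0,0,1],[0,0,1.7,0,0,0,1],[0,0,1.7,0,0,0,1]])

```text
clock: 5.1
ee_pos: [0.5042, 0.0847, 0.026]
eef_rot: [[-0.263, 0.965, 0.0], [0.965, 0.263, 0.0], [0.0, 0.0, -1.0]]
wrist_force: [-0.3, -0.9, -0.5]
opening: 0.0929
finger_force: 0.0
```

```bash
cat >> h.py <<'E'
def tips(name):
    s=eyes.snapshot("scene"); P=cloud(s); S=toS(P)*1000; Z=P[...,2]*1000; e=monitor.sense()["ee_pos"]; c=toS(e)*1000
    print("tcp",c.round(1),(e[2]*1000).round(1))
    for sg in(-1,1):
        f=c+sg*55*np.array([.916,.4]); m=(np.hypot(*(S-f).transpose(2,0,1))<17)&(Z>49)&(Z<125)
        m=cv2.connectedComponentsWithStats(m.astype(np.uint8)); k=1+m[2][1:,4].argmax(); k=m[1]==k
        z=Z[k]; print("finger",f.round(1),"n",k.sum(),"lowest z",np.sort(z)[:6].round(1),"xy min/max",S[k].min(0).round(1),S[k].max(0).round(1))
    q=S[(abs(S[...,1])<22.5)&(S[...,0]>-160)&(S[...,0]<-20)&(Z>54.5)&(Z<62)]
    cv2.imwrite(f"pics/{name}.png",cv2.resize(s["img"][120:270,240:440,::-1],(800,600),interpolation=cv2.INTER_CUBIC))
E
python3 -c "
from h import *
tips('sc5')"
```

```text
tcp [-87.3  23.8] 26.1
finger [-137.6    1.8] n 166 lowest z [61.3 61.7 62.3 63.4 64.1 64.7] xy min/max [-148.2    1.6] [-130.8   16.7]
finger [-36.9  45.8] n 188 lowest z [59.6 62.5 62.6 62.6 63.8 64.3] xy min/max [-47.1  36. ] [-30.5  61.1]
```

View pics/sc5.png

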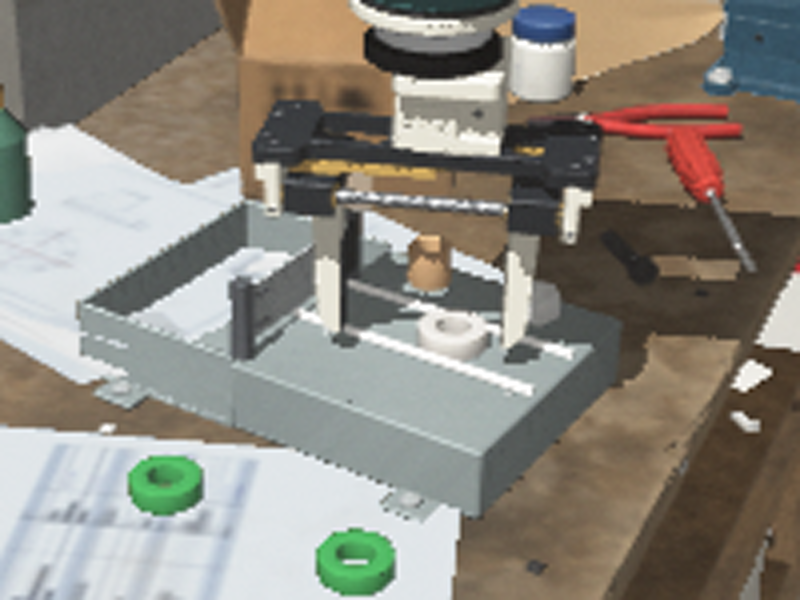

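The tips are now at (337,335) and (513,345), about 60 mm up by depth. The rear finger is just behind the collar at (452,335) and inside the lane. I'll go down 6 mm more, then start the push.

Call:
jog_arm(commands=[[0,0,0.3,0,0,0,1],[0,0,0.6,0,0,0,1],[0,0,0.6,0,0,0,1],[-0.4,0.92,0.6,0,0,0,1],[-0.8,1.83,0.6,0,0,0,1],[-1.2,2.75,0.6,0,0,0,1],[-1.6,3.67,0.6,0,0,0,1],[-2.0,4.58,0.6,0,0,0,1],[-2.4,5.5,0.6,0,0,0,1],[-2.4,5.5,0.6,0,0,0,1]])

```text
clock: 6.15
ee_pos: [0.5647, 0.0755, 0.0197]
eef_rot: [[-0.262, 0.965, 0.0], [0.965, 0.262, -0.0], [-0.0, -0.0, -1.0]]
wrist_force: [-0.8, -3.1, 0.2]
opening: 0.093
finger_force: 1.1
```

```bash
python3 -c "
from h import *
tips('sc6'); tool([*toW([.03,.0235]),.0195],23.6)"
```

```text
tcp [-26.7  23.4] 19.7
finger [-77.    1.4] n 190 lowest z [49.4 50.6 51.6 52.6 53.2 53.6] xy min/max [-87.   -8.1] [-61.8  17.2]
finger [23.7 45.4] n 178 lowest z [52.8 54.5 55.3 56.5 57.7 57.9] xy min/max [13.4 38.4] [37.6 62.3]
t 6.2 shift cm [-2.25  5.2   0.02] turn [-0.     0.001 -0.002]
```

View pics/sc6.png

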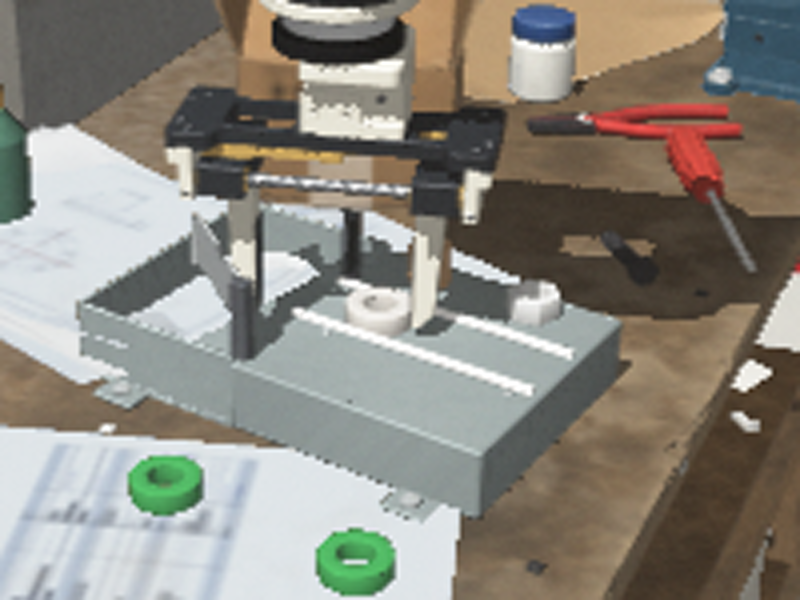

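The flap, at (215,245), is held open by the front finger. The collar, at (380,308), is moving along the lane ahead of the rear finger. I'll keep pushing.

Call:
jog_arm(commands=[[-0.4,0.92,0,0,0,0,1],[-0.8,1.83,0,0,0,0,1],[-1.2,2.75,0,0,0,0,1],[-1.6,3.67,0,0,0,0,1],[-2.0,4.58,0,0,0,0,1],[-2.25,5.2,0,0,0,0,1],[-2.25,5.2,0,0,0,0,1],[-2.25,5.2,0,0,0,0,1]])

```text
clock: 7.0
ee_pos: [0.6198, 0.0679, 0.0199]
eef_rot: [[-0.263, 0.965, 0.0], [0.965, 0.263, -0.0], [-0.0, 0.0, -1.0]]
wrist_force: [0.0, -1.0, -0.0]
opening: 0.0929
finger_force: 0.6
```

```bash
python3 -c "
from h import *
tips('sc7')"
```

```text
tcp [29.3 23.8] 19.9
finger [-21.1   1.8] n 186 lowest z [54.6 56.6 57.  57.  58.  59.3] xy min/max [-32.6  -7.1] [-14.1  17.7]
finger [79.7 45.8] n 164 lowest z [52.7 55.  57.3 59.9 59.9 61.1] xy min/max [67.7 36.1] [89.  62.5]
```

View pics/sc7.png

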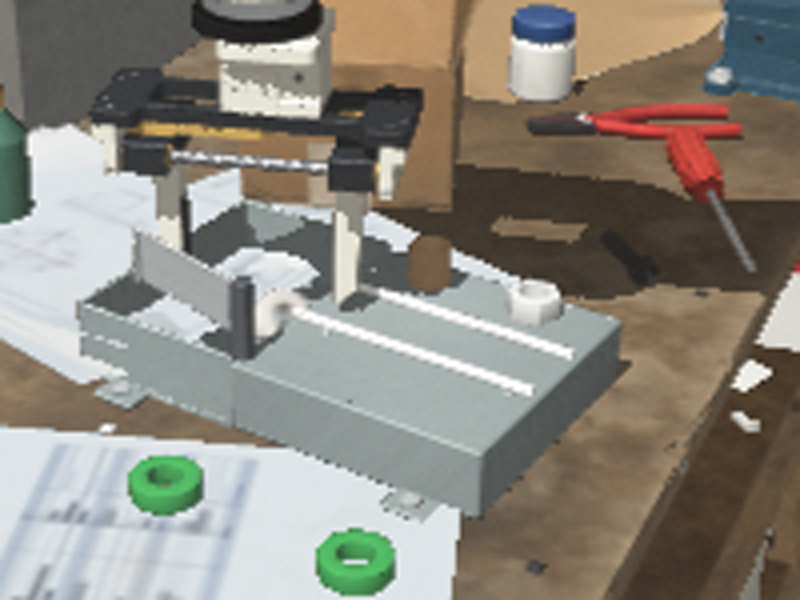

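The collar, at (275,312), is tipping over the deck's edge while the flap stays open. I'll let time pass and measure it numerically.

Call:
jog_arm(commands=[[0,0,0,0,0,0,1],[0,0,0,0,0,0,1],[0,0,0,0,0,0,1]])

```text
clock: 7.35
ee_pos: [0.6195, 0.068, 0.02]
eef_rot: [[-0.263, 0.965, 0.0], [0.965, 0.263, 0.0], [-0.0, 0.0, -1.0]]
wrist_force: [-0.0, -1.8, -0.8]
opening: 0.0923
finger_force: 0.6
```

```bash
cat >> h.py <<'E'
def col(old=None):
    s=eyes.snapshot("scene"); P=cloud(s); S=toS(P)*1000; Z=P[...,2]*1000; im=s["img"].astype(int)
    m=(S[...,0]>-35)&(S[...,0]<70)&(abs(S[...,1])<60)&(Z<66)&(Z>8)
    # collar: warm near-white vs. bluish box
    w=m&(im[...,0]>=im[...,2]+2)&(im.max(-1)>90)
    n,l,st,c=cv2.connectedComponentsWithStats(w.astype(np.uint8))
    for k in range(1,n):
        if st[k,4]>12: print(c[k].round(),st[k,4],"mean",S[l==k].mean(0).round(),Z[l==k].mean().round(),"min",S[l==k].min(0).round(),Z[l==k].min().round(),"max",S[l==k].max(0).round(),Z[l==k].max().round(),im[l==k].mean(0).round())
    return s
E
python3 -c "
from h import *
col(); print(monitor.sense()['wrist_force'])"
```

```text
[328. 193.] 36 mean [-21.  -1.] 56.0 min [-35. -24.] 45.0 max [-11.  15.] 66.0 [186. 185. 177.]
[310. 199.] 73 mean [31.  6.] 22.0 min [-27. -18.] 8.0 max [59. 53.] 51.0 [219. 217. 212.]
[ 0.40538051 -1.29564168  0.04224981]
```

```bash
python3 -c "
from h import *
s=eyes.snapshot('scene'); P=cloud(s); S=toS(P)*1000; Z=P[...,2]*1000
for v in range(188,212,2): print(v,[(*S[v,u].round().astype(int).tolist(),int(Z[v,u])) for u in range(300,326,3)])
print(s['img'][188:212:2,300:326:3,0])
"
```

```text
188 [(98, -43, 13), (95, -54, 9), (84, -52, 13), (79, -59, 11), (74, -66, 10), (65, -68, 12), (59, -73, 12), (51, -77, 12), (-20, 17, 75)]
190 [(0, 87, 95), (87, -41, 11), (80, -46, 11), (73, -50, 11), (67, -56, 11), (60, -60, 11), (60, -75, 4), (54, -81, 3), (-19, 15, 69)]
192 [(-3, 91, 93), (-2, 78, 86), (73, -36, 11), (67, -42, 10), (61, -47, 10), (62, -63, 3), (56, -70, 1), (48, -72, 3), (-19, 14, 63)]
194 [(-3, 91, 87), (-3, 80, 83), (68, -29, 10), (68, -43, 4), (61, -48, 3), (57, -56, 1), (50, -60, 2), (2, -3, 43), (-20, 16, 58)]
196 [(-3, 91, 83), (-3, 80, 77), (54, -10, 17), (50, -18, 15), (55, -40, 3), (50, -46, 2), (1, 11, 44), (-7, 10, 46), (-12, 3, 44)]
198 [(-4, 92, 78), (-5, 82, 73), (50, -4, 15), (43, -8, 16), (35, -11, 17), (-2, 30, 48), (-8, 24, 47), (-8, 12, 41), (-16, 10, 43)]
200 [(-2, 90, 71), (-5, 82, 68), (50, -4, 9), (44, -9, 9), (2, 37, 44), (-5, 33, 45), (-10, 28, 44), (-21, 30, 49), (-27, 26, 49)]
202 [(-3, 91, 66), (-4, 82, 62), (35, 16, 18), (30, 11, 17), (-3, 43, 43), (-10, 41, 45), (-17, 37, 45), (-25, 36, 47), (-27, 27, 43)]
204 [(-1, 90, 60), (-6, 85,
[... 288 characters left out ...]
2), (-14, 72, 44), (-19, 66, 43), (-24, 60, 42), (-32, 60, 44), (-37, 55, 44), (-43, 51, 43)]
210 [(-1, 90, 43), (-7, 86, 43), (-15, 85, 46), (-22, 82, 46), (-26, 76, 45), (-31, 71, 44), (-38, 68, 45), (-43, 63, 44), (-49, 59, 44)]
[[183 194 217 222 215 210 221  88 230]
 [100 205 205 213 212 220 153  85 230]
 [ 84 110 214 217 212  81  81  82 230]
 [ 87 118 218 167 156  86  85 174 230]
 [ 88 101 203 157  86  92 171 168 157]
 [ 83 129 227 245 235 235 241 173 170]
 [ 91  97 205 213 199 166 230 253 241]
 [ 89 128 225 151 169 166 169 207 233]
 [ 86  81 149 105 165 165 165 166 167]
 [ 92  76 105 165 165 165 164 165 169]
 [ 91  68 163 164 161 162 167 166 165]
 [135 160 162 162 162 164 166 163 163]]
```

The collar lies flat on the pocket floor: its top is at z 15–18 mm, at about x 40, y 5. I'll come straight up and away.

Call:
jog_arm(commands=[[0,0,-1,0,0,0,1],[0,0,-3,0,0,0,1],[0,0,-5.5,0,0,0,1],[0,0,-8,0,0,0,1],[0,0,-11,0,0,0,1],[0,-1,-14,0,0,0,1],[0,-4,-16,0,0,0,1],[0,-8,-16,0,0,0,1],[0,-12,-16,0,0,0,1],[0,-14,-16,0,0,0,1],[0,-14,-16,0,0,0,1],[0,-14,-16,0,0,0,1]])

```text
clock: 8.65
ee_pos: [0.4848, 0.0313, 0.181]
eef_rot: [[-0.263, 0.965, 0.002], [0.965, 0.263, 0.0], [-0.0, 0.002, -1.0]]
wrist_force: [0.0, 1.4, 0.0]
opening: 0.093
finger_force: 0.0
```

Call:
jog_arm(commands=[[0,0,0,0,0,0,1],[0,0,0,0,0,0,1],[0,0,0,0,0,0,1],[0,0,0,0,0,0,1],[0,0,0,0,0,0,1],[0,0,0,0,0,0,1],[0,0,0,0,0,0,1],[0,0,0,0,0,0,1]])

```text
clock: 9.45
ee_pos: [0.4846, 0.0311, 0.18]
eef_rot: [[-0.263, 0.965, 0.0], [0.965, 0.263, -0.0], [-0.0, 0.0, -1.0]]
wrist_force: [-0.0, 0.7, 0.9]
opening: 0.0931
finger_force: 0.0
```

```bash
python3 -c "
from h import *
s=col(); P=cloud(s); S=toS(P)*1000; Z=P[...,2]*1000
m=(Z>62)&(Z<88)&(S[...,1]>-25)&(S[...,1]<72)&(S[...,0]>-30)&(S[...,0]<112); print('flap pts',m.sum(),S[m].mean(0),S[m].min(0),S[m].max(0))
cv2.imwrite('pics/end.png',cv2.resize(s['img'][80:270,200:453,::-1],(798,599),interpolation=cv2.INTER_CUBIC))"
```

```text
[310. 201.] 28 mean [24. 15.] 25.0 min [ -3. -12.] 9.0 max [44. 53.] 54.0 [195. 193. 188.]
flap pts 227 [-0.17794759 22.1860097 ] [ -5.52903541 -24.63891777] [ 6.66029632 71.64590906]
```

View pics/end.png

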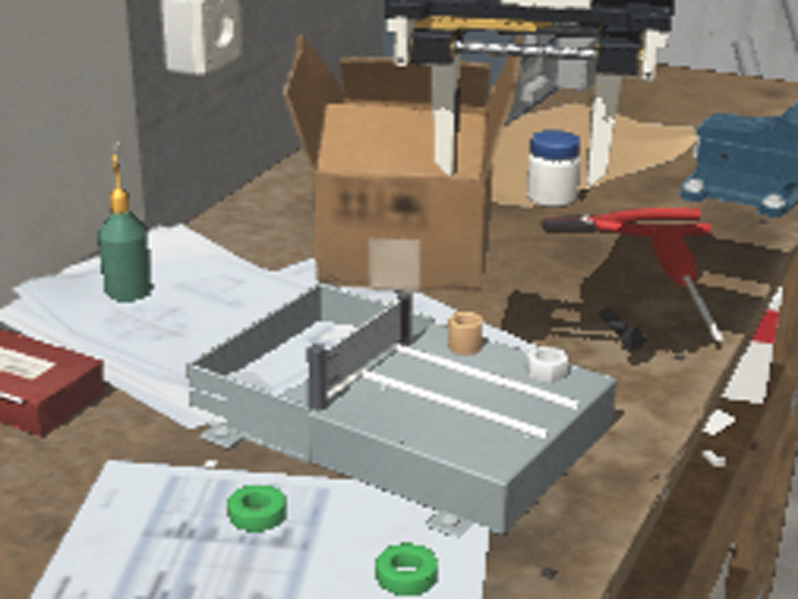

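The flap, at (355,345), is shut, and the lane is empty with the collar behind the gate. The bush at (465,333) and the nut at (547,363) haven't moved, and the gripper is well clear, so I'm handing in the job.

```bash
python3 -c "
from h import *
print(r.close_job())"
```

```text
the job is handed in; nothing more can be done
None
```

The collar was pushed through the gate and lies flat in the pocket, the flap swung shut by itself, the bush and nut beside the lane didn't move, and the job was handed in at about 9.5 s (no verdict was returned).

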